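Bring up a slide in the bench viewer

TASK

Bring up the slide in the grey bench viewer: first press the raised end of the long lamp rocker on its deck until the rocker is fully over, then press the square key beside it all the way down so that it stays down, and last press the long bar key of the loose hand control all the way down with the fingertips and finish while still holding it down. Press neither of the two round keys, and do not pick up, tip or push about the viewer, the control or anything else on the counter.

Things in the scene. Friction and masses are not known exactly. Their poses are not given: they have to be found in the camera images.
- viewer: grey plastic bench slide viewer, loose on the counter on rubber feet, about 1.6 kg, 170 mm (its x) by 260 mm (its y). Origin: centre of its underside; z up; -x is its front (towards the robot, turned by up to about 0.35 rad). Its flat deck is 50 mm high; a screen hood 55 mm deep rises to 88 mm along its far (+x) side. On the deck, all centred 30 mm in front of the origin and 80 mm apart: a long rocker at y = +80 mm, a square key at y = 0, a round key at y = -80 mm
- lamp_rocker (a joint): the viewer's lamp rocker, a paddle 64 mm long (along the viewer's x) by 30 mm wide, pivoted across its middle 62 mm above the counter. 0 to 0.04 rad = off, the end nearer the viewer's front stands raised; 0.32 rad = fully over, that end down (it sinks about 8 mm). It turns with a friction of about 0.05 N m (2 to 5 N at the fingertip) and stays where it is left
- rocker_raised_end (a point): point on the rocker's upper face, 24 mm from its pivot towards the viewer's front: the place to press. It moves with the rocker (about 70 mm above the counter when off, 62 mm when fully over)
- carrier_key (a joint): the viewer's square slide-carrier key, a push-down latch: 0 = up, 0.008 m = all the way down. It moves straight down with about 2.5 N of friction and stays where it is left
- square_key_top (a point): centre of the square key's top face (32 x 32 mm), 64 mm above the counter when up, 56 mm when down; moves with the key
- eject_key (a joint): the viewer's round key (30 mm across), not to be pressed: 0 = up, 0.008 m = down, spring return
- eject_key_top (a point): centre of the round viewer key's top face, 64 mm above the counter
- control: loose grey hand control lying on the counter, 150 mm (its x) by 56 mm (its y), 26 mm high, about 0.3 kg, turned any way. Origin: centre of its underside; z up. A long bar key lies at x = +32 mm, a small round key at x = -45 mm; both tops stand 36 mm above the counter
- bar_key (a joint): the control's long bar key: 0 = up, 0.006 m = all the way down. Spring return: about 1.5 N to start, 4.5 N when all the way down; it rises as soon as it is let go
- bar_key_top (a point): centre of the bar key's top face (50 mm along the control's x by 24 mm), 36 mm above the counter when up, 30 mm when down; moves with the key
- dot_key (a joint): the control's small round key (24 mm across), not to be pressed: 0 = up, 0.006 m = down, spring return
- dot_key_top (a point): centre of the control's round key's top face, 36 mm above the counter
- filter_a: amber glass filter in a steel rim, 52 mm across, 8 mm thick, lying on top of the viewer's screen hood; bystander. Origin: centre of its underside.
- filter_b: amber glass filter in a steel rim, 52 mm across, 8 mm thick, lying on the counter in front of the viewer; bystander. Origin: centre of its underside.
- filter_c: amber glass filter in a steel rim, 52 mm across, 8 mm thick, lying on the counter beside the hand control; bystander. Origin: centre of its underside.
- lens: chrome screw-mount lens standing upright, 58 mm across, 45 mm high, beside the hand control; bystander. Origin: centre of its underside.
- ring_wrench: brass retaining-ring wrench lying flat, 110 x 34 mm, two steel points up to 22 mm high; bystander. Origin: centre of its underside.
There are look-alikes about, which are no part of the job. Of the things that look like the control, the smallest one is meant.

How it is judged (in metres and radians):
On the way, in this order (a step that is already met when the one before it is completed fails the run):
1. the lamp rocker is pressed fully over (value of joint lamp_rocker above 0.26 rad and value of joint carrier_key below 0.003 m), for 0.1 s.
2. the square key is pressed down, the bar key still up (value of joint lamp_rocker above 0.26 rad and value of joint carrier_key above 0.0065 m and value of joint bar_key below 0.002 m), for 0.1 s.
At the end, for the whole second after the job is handed in: The rocker is over (joint above 0.26 of 0.32 rad), the square key is down (above 6.5 of 8 mm), the fingers are holding the bar key down (above 4.5 of 6 mm, with more than 1 N), both round keys are up, and the viewer and control lie within 20 mm of where they began (value of joint lamp_rocker above 0.26 rad and value of joint carrier_key above 0.0065 m and value of joint bar_key above 0.0045 m and contact force between the fingers and control above 1 N and value of joint eject_key below 0.003 m and value of joint dot_key below 0.0025 m and distance of each of viewer, control from where it was at the start of the episode below 0.02 m and height (world z) of viewer below 0.01 m and height (world z) of control below 0.008 m); the arm keeps its last pose, push and grip.
It fails at once if pressed out of order: the square key before the lamp rocker is fully over, or the bar key before both are done ((value of joint carrier_key above 0.003 m and value of joint lamp_rocker below 0.26 rad) or (value of joint bar_key above 0.002 m and (value of joint lamp_rocker below 0.26 rad or value of joint carrier_key below 0.0065 m))).
It fails at once if a round key is pressed (value of joint eject_key above 0.003 m or value of joint dot_key above 0.0025 m).
It fails at once if the viewer or the hand control is shifted by more than 20 mm, lifted or tipped (distance of any of viewer, control from where it was at the start of the episode above 0.02 m or height (world z) of viewer above 0.01 m or angle between viewer's own z axis and vertical above 0.12 rad or height (world z) of control above 0.008 m or angle between control's own z axis and vertical above 0.15 rad).
It fails at once if a bystander is shifted by more than 20 mm, lifted or tipped (distance of any of filter_a, filter_b, filter_c, lens, ring_wrench from where it was at the start of the episode above 0.02 m or angle between any of filter_a, filter_b, filter_c, lens, ring_wrench's own z axis and vertical above 0.3 rad).
It also fails if it takes over 38 s, if anything falls off the work surface, if the arm or the gripper's body presses on something with over 40 N, if the wrist force passes 120 N, or if a joint passes its speed limit or range.

ROBOT

A 7-joint arm with a two-finger parallel gripper is mounted at the origin on the work surface. World frame = base frame: x ahead of the robot, y to its left, z up, the work surface at z = 0. Lengths are in mm, angles in degrees, forces in N, time in s.
With the tool pointing down it reaches from about 350 to 775 mm from the base axis. Payload 3.1 kg.
Tool frame: the origin (TCP) lies at the very end of the fingers, on their centre line; the grasp point (between the pads) lies 19 mm behind it; z points along the fingers, y is the line along which they close (so a half turn about z gives the same grasp; the last joint's range is limited). The gripper opens to 85 mm and grips with 20 to 120 N. Pads are 22 mm wide; open, the fingers measure 114 mm over their backs; the gripper's body (76 mm by 85 mm) begins 54 mm behind the grasp point. The pads swing forward as they close: fully open they stand 13 mm farther back than shut.
Start: joints at [-71.201, 17.813, 0.802, 86.603, -0.252, 75.585, -1.558], TCP at [198.76, 512.847, 231.304] pointing down, gripper open.
Joint ranges: [-154.91, 154.91], [-16.99, 109.72], [-72.82, 74.43], [7.12, 147.25], [-82.49, 262.49], [11.32, 116.49], [-174.64, 174.64]. Speed limits (degrees/s): [159.86, 159.86, 180, 180, 180, 180, 180].

INTERFACE

Orientations are given as [roll, pitch, yaw] about the fixed x, y, z axes, in that order (R = Rz(yaw) Ry(pitch) Rx(roll)).
In Python, from rig import * gives the robot as it stands. The module is installed in compiled form; this text tells all that it offers.
- The arm moves only by the shell command python3 -m crank 'ROWS'. ROWS is JSON, one flat list of numbers, 5 for each row, row after row: the opening, from 0 (shut) to 1 (fully open), then the shift along the world's x, y, z in cm, then the turn about the world's z in degrees. A call has 1 to 20 rows; each row is the pose to reach, as a shift and turn from the pose commanded when the call began; what a row does not reach only later rows make up. A row lasts 1/10 s, in which the tool goes at most 50 mm and 8.59 degrees, less where a joint would pass 70% of its speed; a pose out of reach is approached as far as the arm can. A call with a gripper value outside its range is refused whole. The fingers move at their own pace and stop on an object; the grip force is fixed at half the most. Time passes only in rows, so rows that repeat a pose let the fingers close. It gives the time, the measured TCP pose, the force, the opening and the grip force at its end, in the units of the state.
- read_state(): the state, without advancing time (a new reading comes with each control period).
- snapshot(name): name is "scene" or "top"; returns the picture (384x512x3 uint8, red, green, blue); there is no depth.
- camera_model(name): a dict with "mtx" (3x3 intrinsics, pixels), "rvec" (rotation vector, rad) and "tvec" (3), from world to camera coordinates, as OpenCV has them. Camera axes: x right, y down, z forward; pixel columns grow to the right and rows downward; lengths in mm; the calibration is good to about 2 mm. A picture is of the moment at which its call begins. camera_model takes no time and is no camera call.
- finish_job(): hands the job in; it is judged then, once.
The state is a dict: "time": time; "joint_positions": joint angles; "qd": joint speeds; "joint_torque": joint torques, N m; "ee_pos": TCP position; "orientation": TCP orientation; "contact_force": force on the tool from outside, world axes, zero at the start; "wrist_torque": the same for the moment, N m; "opening": finger opening in mm; "grip_force": force on a finger pad.
Only numpy, scipy, OpenCV 4.12 (cv2) and the standard library are available. Lean on these libraries where they do the work, as an engineer would, in place of code of your own. Each camera call takes 0.05 s, during which the arm holds its last target. There are 200 camera calls.

## Working session

There is one attempt and no reset: what is moved stays moved. The work goes in short steps, Python scripts to look and compute and a shell command to move; the robot and the scene stay as the last step left them, time stands still between calls to the robot, and variables do not carry over. Pictures are saved under pics/ and viewed, at most 10 in all, crops included, and the job is handed in when it is done.

```bash
mkdir -p pics; cat > h.py <<'E'
from rig import *
import numpy as np, cv2
def ray(name,uv,z):
    c=camera_model(name);K=np.array(c["mtx"],float);R,_=cv2.Rodrigues(np.array(c["rvec"],float));t=np.array(c["tvec"],float).reshape(3)
    o=-R.T@t;d=R.T@np.linalg.inv(K)@np.array([uv[0],uv[1],1.]);return o+d*(z-o[2])/d[2]
def proj(name,p):
    c=camera_model(name);q,_=cv2.projectPoints(np.array(p,float).reshape(-1,1,3),np.array(c["rvec"],float),np.array(c["tvec"],float),np.array(c["mtx"],float),None);return q.reshape(-1,2)
E
python3 - <<'E'
from h import *
for n in ("scene","top"):
    im=snapshot(n)[:,:,::-1];cv2.imwrite(f"pics/{n}0_raw.png",im)
    cv2.imwrite(f"pics/{n}0.png",cv2.resize(im,(800,600),interpolation=cv2.INTER_CUBIC))
    print(n,ray(n,(256,192),0),ray(n,(0,0),0),ray(n,(511,383),0))
s=read_state();print(s)
E
```

```text
scene [448.53244916 170.87345246   0.        ] [-2751.73003919  1356.75700388     0.        ] [1166.78090974  -94.7839113     0.        ]
top [574.95391794  58.31181183   0.        ] [1088.30958539  701.64265632    0.        ] [ 124.04092389 -507.49456981    0.        ]
{'time': 0.1, 'joint_positions': array([-71.20135028,  17.85590563,   0.8003761 ,  86.68380359,
        -0.25068765,  75.58398779,  -1.55783295]), 'qd': array([-0.11033439, -0.169091  , -0.02673023, -0.10497728,  0.07073058,
        0.0897466 , -0.12945379]), 'joint_torque': array([ 1.00344620e-03, -3.80853045e+01,  1.46893454e-01, -2.31242073e+01,
        1.22307474e-02,  8.13740568e-03, -1.54073268e-05]), 'ee_pos': array([198.53057367, 512.21157156, 230.32187646]), 'orientation': array([-1.79878191e+02,  6.06020046e-03,  1.58818765e+02]), 'contact_force': array([-0.65043918,  0.04619222,  0.1534801 ]), 'wrist_torque': array([-0.00166418,  0.03073533, -0.02050628]), 'grip_force': 0.0, 'opening': 85.42318669085172}
```

View pics/scene0.png

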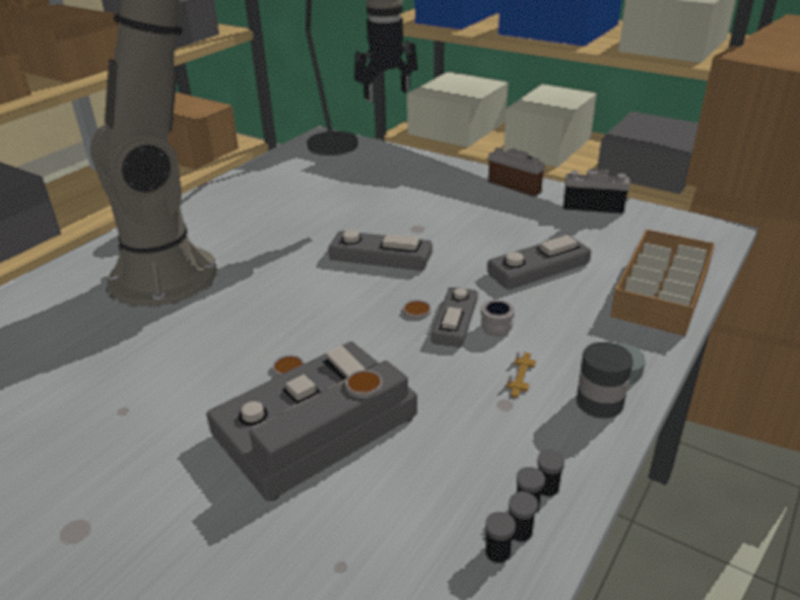

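View pics/top0.png

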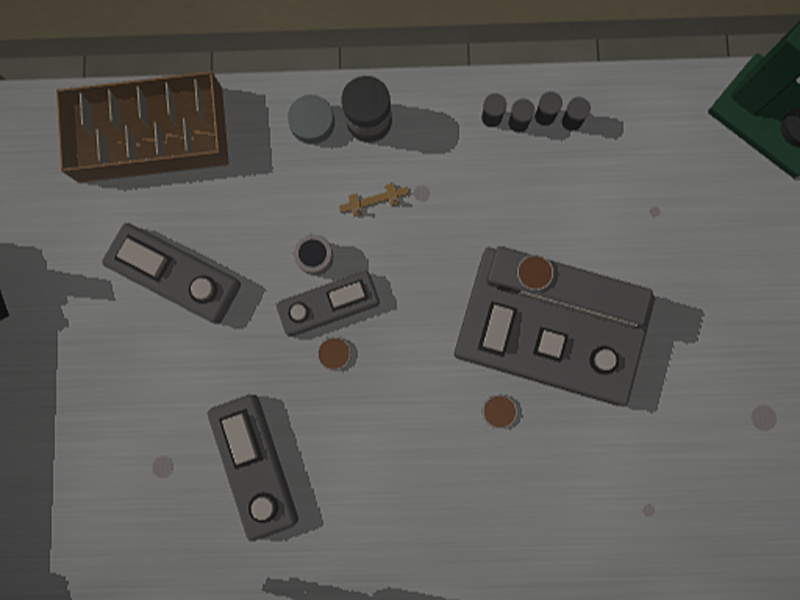

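The top view (800x600) shows the viewer at (555,325), with its rocker at (498,328), square key at (551,344) and round key at (605,360). There are three control-like things: (328,304), (172,272) and (253,467). The one at (328,304) is the smallest and has a filter and the lens beside it, so it fits the description. I'll measure all three and check it in a crop.

```bash
python3 - <<'E'
from h import *
im=cv2.imread("pics/top0_raw.png");g=cv2.cvtColor(im,cv2.COLOR_BGR2GRAY)
hsv=cv2.cvtColor(im,cv2.COLOR_BGR2HSV)
s=512/800
for nm,(u,v) in dict(rock=(498,328),sq=(551,344),rnd=(605,360)).items(): print(nm,im[int(v*s),int(u*s)])
print("table",im[300,300],im[150,230])
m=((im[:,:,2]>125)&(g>115)).astype(np.uint8)
n,l,st,c=cv2.connectedComponentsWithStats(m)
cs,_=cv2.findContours(m,cv2.RETR_EXTERNAL,cv2.CHAIN_APPROX_NONE)
for k in cs:
    if cv2.contourArea(k)<60: continue
    M=cv2.moments(k);uv=(M['m10']/M['m00'],M['m01']/M['m00'])
    z=64 if uv[0]>280 else 36
    pts=np.array([ray("top",p[0],z)[:2] for p in k],np.float32)
    r=cv2.minAreaRect(pts);print(np.round(uv,1),"z",z,np.round(ray("top",uv,z)[:2],1),"rect",np.round(r[0],1),np.round(r[1],1),round(r[2],1))
x0,y0=165,120
cv2.imwrite("pics/crop1.png",cv2.resize(im[130:290,160:440],(800,457),interpolation=cv2.INTER_CUBIC))
# bodies
for nm,a,b in (("small",(277,305),(378,285)),("left",(108,245),(237,305)),("low",(233,402),(275,535))):
    pa,pb=[ray("top",(p[0]*s,p[1]*s),26) for p in (a,b)];print(nm,np.linalg.norm(pa-pb))
E
```

```text
rock [106 113 120]
sq [109 115 121]
rnd [108 115 122]
table [111 112 113] [114 117 117]
small 154.80446123653056
left 220.85671732283365
low 202.04218451056948
```

View pics/crop1.png

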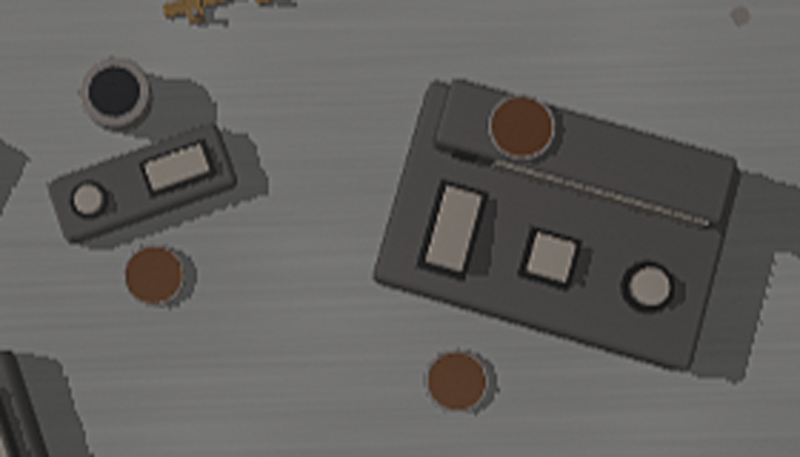

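The crop confirms it: the small control (about 150 mm long, crop pixel (143,185)) has its bar key at (177,167) and dot key at (88,198). The other two are over 200 mm. Next I'll measure the keys with a warm-tint mask.

```bash
python3 - <<'E'
from h import *
im=cv2.imread("pics/top0_raw.png").astype(int)
d=im[:,:,2]-im[:,:,0]
m=((d>=8)&(d<28)&(im[:,:,2]>95)).astype(np.uint8)
m[:150]=0
cs,_=cv2.findContours(m,cv2.RETR_EXTERNAL,cv2.CHAIN_APPROX_NONE)
for k in cs:
    if cv2.contourArea(k)<60: continue
    M=cv2.moments(k);uv=(M['m10']/M['m00'],M['m01']/M['m00'])
    z=64 if uv[0]>280 else 36
    r=cv2.minAreaRect(np.array([ray("top",p[0],z)[:2] for p in k],np.float32))
    print(np.round(uv,1),"z",z,np.round(ray("top",uv,z)[:2],1),"rect",np.round(r[0],1),np.round(r[1],1),round(r[2],1))
E
```

```text
[167.  325.3] z 36 [272.3 264.8] rect [271.9 264.8] [27.1 28.6] 90.0
[103.8 298.6] z 36 [334.5 408.8] rect [334.7 408.4] [27.5 24.5] 88.7
[152.2 280.7] z 36 [372.1 298.6] rect [372.6 298.9] [66.7 30.1] 18.8
[487.2 265.8] z 64 [ 388.  -448.5] rect [ 387.3 -450.7] [26.9 33.2] 11.0
[387.2 229.9] z 64 [ 472.4 -233.8] rect [ 472.4 -233.4] [26.7 27. ] 86.7
[352.5 219.7] z 64 [ 497.3 -157.8] rect [ 497.1 -157.7] [31.4 30.7] 72.4
[318.3 209.6] z 64 [522.  -82.2] rect [522.2 -82.2] [28.8 61.4] 72.5
[221.4 188.1] z 36 [581.2 138. ] rect [581.7 138.3] [23.6 48.3] 18.7
[128.  184.2] z 36 [596.1 356.6] rect [596.6 356.7] [28.7 28.2] 0.6
[ 89.2 164. ] z 36 [646.7 449.2] rect [646.8 449.3] [65.5 31.3] 61.0
[199.4 161.7] z 36 [645.1 188.9] rect [645.1 188.1] [52.6 53.2] 43.7
```

```bash
python3 -m crank '[0,30,-58.8,0,2, 0,30,-58.8,0,2, 0,30,-58.8,0,2, 0,30,-58.8,0,2, 0,30,-58.8,0,2, 0,30,-58.8,0,2, 0,30,-58.8,0,2, 0,30,-58.8,0,2, 0,30,-58.8,0,2, 0,30,-58.8,0,2, 0,30,-58.8,0,2, 0,30,-58.8,0,2, 0,30,-58.8,0,2, 0,30,-58.8,0,2, 0,30,-58.8,-10,2, 0,30,-58.8,-13,2, 0,30,-58.8,-13,2, 0,30,-58.8,-13,2]'
python3 - <<'E'
from h import *
s=read_state();print(s["ee_pos"],s["orientation"],s["contact_force"],s["opening"],s["time"])
p=s["ee_pos"]
for n in("top","scene"):
    print(n,proj(n,[p,[499,-75,70]]))
im=snapshot("scene")[:,:,::-1];cv2.imwrite("pics/c2.png",cv2.resize(im[180:340,110:310],(750,600),interpolation=cv2.INTER_CUBIC))
E
```

```text
time: 1.9
ee_pos: [493.9, -73.6, 96.6]
orientation: [-179.8, -0.7, 160.8]
contact_force: [-0.3, 0.2, 0.8]
opening: -0.2
grip_force: 0.0
[493.87659448 -73.57087507  96.61939297] [-179.83914757   -0.66612038  160.84131821] [-0.28066696  0.15231573  0.78612024] -0.23939723535605656 1.9
top [[316.39392631 220.95403197]
 [315.75868641 219.64632228]]
scene [[214.19448683 214.03161892]
 [216.38083521 223.87201845]]
```

View pics/c2.png

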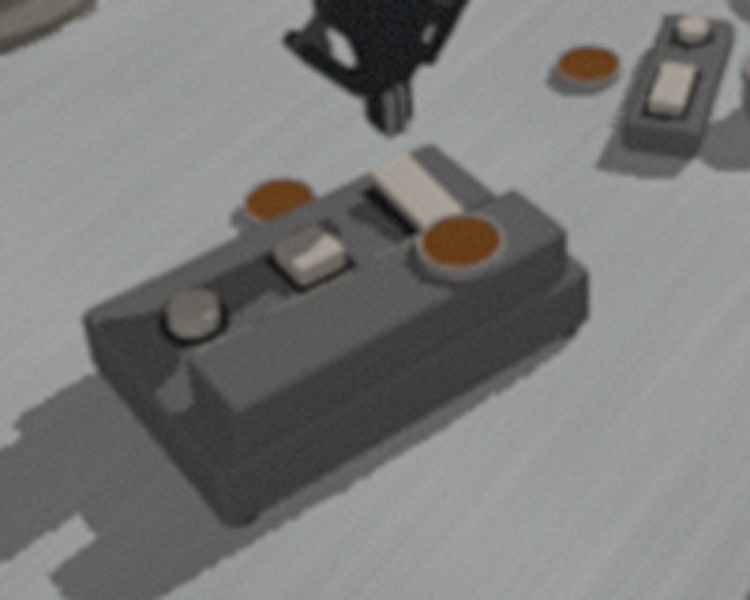

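The view shows the closed fingertips at crop pixel (388,130). That is image (213.5,214.7), which agrees with the projected TCP (214.2,214.0). The rocker's raised end is just below at crop pixel (400,172). Going down now.

```bash
python3 -m crank '[0,0.4,-0.1,-1,0, 0,0.4,-0.1,-1.8,0, 0,0.4,-0.1,-1.8,0, 0,0.4,-0.1,-1.8,0]'; python3 -m crank '[0,0,0,-0.4,0, 0,0,0,-0.8,0, 0,0,0,-1.2,0, 0,0,0,-1.2,0]'
```

```text
time: 2.35
ee_pos: [503.2, -76.2, 83.9]
orientation: [180.0, 0.1, 160.8]
contact_force: [0.1, -0.0, 0.6]
opening: -0.3
grip_force: 0.0
time: 2.75
ee_pos: [502.1, -76.0, 70.6]
orientation: [-180.0, -0.1, 160.8]
contact_force: [-0.1, -0.2, -0.8]
opening: -0.2
grip_force: 0.0
```

```bash
python3 -m crank '[0,-0.5,0.2,0.3,0, 0,-0.5,0.2,0.3,0, 0,-0.5,0.2,-0.1,0, 0,-0.5,0.2,-0.4,0, 0,-0.5,0.2,-0.7,0, 0,-0.5,0.2,-0.7,0]'; python3 -m crank '[0,0,0,-0.2,0, 0,0,0,-0.4,0, 0,0,0,-0.4,0]'
```

```text
time: 3.35
ee_pos: [497.3, -73.9, 63.8]
orientation: [180.0, -0.1, 160.8]
contact_force: [-0.9, 0.5, 0.5]
opening: 0.1
grip_force: 0.3
time: 3.65
ee_pos: [497.6, -74.0, 62.9]
orientation: [179.9, -0.1, 160.8]
contact_force: [-8.4, 2.8, 21.3]
opening: -0.2
grip_force: 11.1
```

```bash
python3 -m crank '[0,0,0,1,0, 0,0,0,3,0, 0,0,-4.5,4,0, 0,0,-8.4,4,0, 0,0,-8.4,3,0, 0,0,-8.4,2,0, 0,0,-8.4,2,0, 0,0,-8.4,2,0]'
python3 - <<'E'
from h import *
im=snapshot("scene")[:,:,::-1];cv2.imwrite("pics/c3.png",cv2.resize(im[180:340,110:310],(750,600),interpolation=cv2.INTER_CUBIC))
E
```

```text
time: 4.45
ee_pos: [497.6, -156.3, 79.5]
orientation: [180.0, -0.1, 161.0]
contact_force: [0.6, 0.6, 0.1]
opening: 0.1
grip_force: 0.0
```

View pics/c3.png

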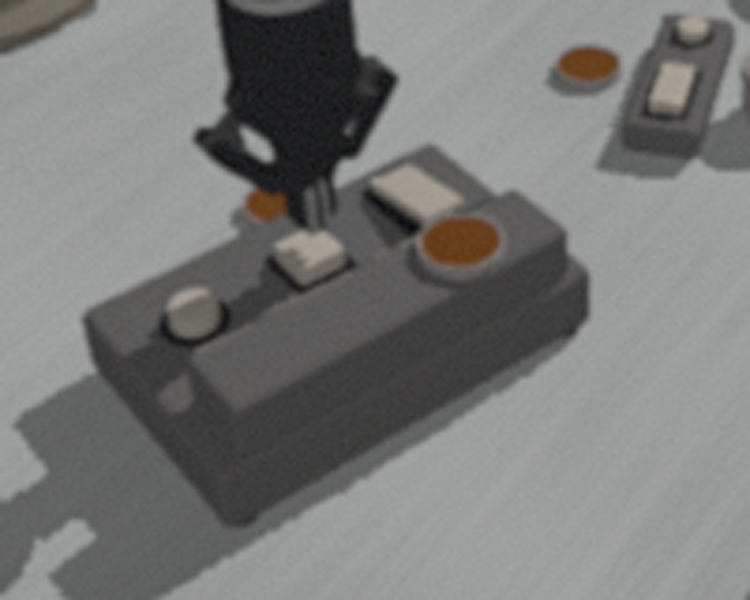

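The view shows the rocker tipped over: its front end has dropped to crop pixel (405,172) and its far end has come up. The viewer hasn't moved, and the fingertips at (315,225) are above the square key at (310,252). Pressing the square key.

```bash
python3 -m crank '[0,0,0,-0.8,0, 0,0,0,-1.4,0, 0,0,0,-1.8,0, 0,0,0,-2.2,0, 0,0,0,-2.5,0, 0,0,0,-2.5,0]'; python3 -m crank '[0,0,0,-0.2,0, 0,0,0,-0.3,0, 0,0,0,-0.3,0]'
```

```text
time: 5.1
ee_pos: [497.7, -157.5, 56.1]
orientation: [179.9, -0.0, 160.8]
contact_force: [-2.6, 2.0, 8.7]
opening: 0.1
grip_force: 4.0
time: 5.4
ee_pos: [497.8, -157.6, 55.9]
orientation: [179.8, -0.0, 160.8]
contact_force: [-8.8, 4.4, 26.2]
opening: 0.1
grip_force: 13.1
```

```bash
python3 -m crank '[0,0,0,2,0, 0,0,0,6,0, 0,0,0,10,0, 0,8.3,29.6,10,38, 0,8.3,29.6,10,38, 0,8.3,29.6,10,38, 0,8.3,29.6,10,38, 0,8.3,29.6,10,38, 0,8.3,29.6,10,38, 0,8.3,29.6,10,38, 0,8.3,29.6,10,38, 0,8.3,29.6,10,38, 0,8.3,29.6,6,38, 0,8.3,29.6,3,38, 0,8.3,29.6,1,38, 0,8.3,29.6,0.5,38, 0,8.3,29.6,0.5,38, 0,8.3,29.6,0.5,38]'
python3 - <<'E'
from h import *
im=snapshot("scene")[:,:,::-1];cv2.imwrite("pics/c4.png",cv2.resize(im[140:300,150:350],(750,600),interpolation=cv2.INTER_CUBIC))
E
```

```text
time: 7.2
ee_pos: [582.0, 136.7, 58.8]
orientation: [-180.0, 0.2, -161.3]
contact_force: [0.5, -0.3, 0.5]
opening: -0.0
grip_force: 0.0
```

View pics/c4.png

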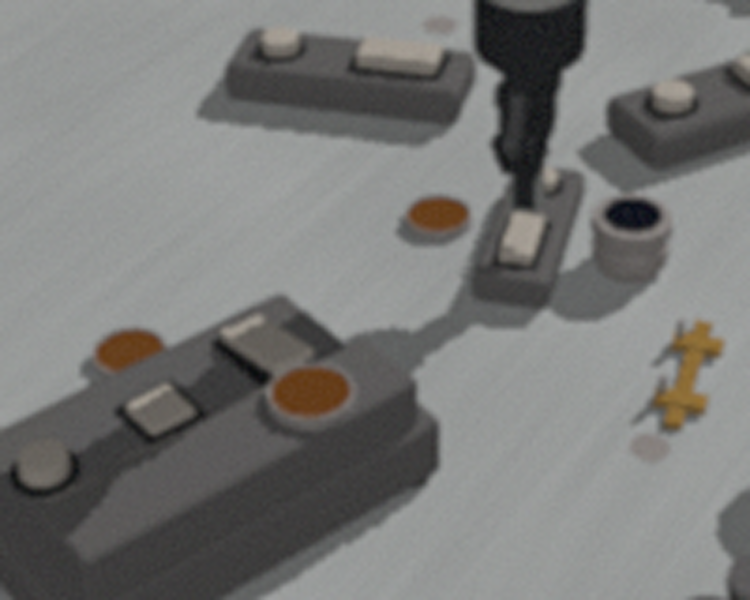

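The view shows the square key down at crop pixel (160,410), the rocker over, and the fingertips above the bar key at (522,238), clear of the dot key and lens. Pressing the bar key.

```bash
python3 -m crank '[0,-0.05,0.1,-1,0, 0,-0.05,0.1,-1.8,0, 0,-0.05,0.1,-2.2,0, 0,-0.05,0.1,-2.5,0, 0,-0.05,0.1,-2.8,0, 0,-0.05,0.1,-2.8,0]'; python3 -m crank '[0,0,0,-0.1,0, 0,0,0,-0.1,0, 0,0,0,-0.1,0]'
```

```text
time: 7.85
ee_pos: [579.7, 139.1, 30.1]
orientation: [179.9, -0.1, -161.2]
contact_force: [-4.3, -0.3, 8.0]
opening: 0.0
grip_force: 3.9
time: 8.15
ee_pos: [579.7, 139.1, 30.1]
orientation: [179.9, -0.0, -161.2]
contact_force: [-4.6, -0.7, 10.9]
opening: -0.1
grip_force: 5.8
```

```bash
python3 -m crank '[0,0,0,0,0, 0,0,0,0,0, 0,0,0,0,0, 0,0,0,0,0]'
python3 - <<'E'
from h import *
im=snapshot("scene")[:,:,::-1];cv2.imwrite("pics/c5.png",cv2.resize(im[140:300,150:350],(750,600),interpolation=cv2.INTER_CUBIC))
E
```

```text
time: 8.55
ee_pos: [579.7, 139.1, 30.1]
orientation: [179.9, -0.0, -161.2]
contact_force: [-5.2, -0.4, 12.0]
opening: 0.1
grip_force: 5.8
```

View pics/c5.png

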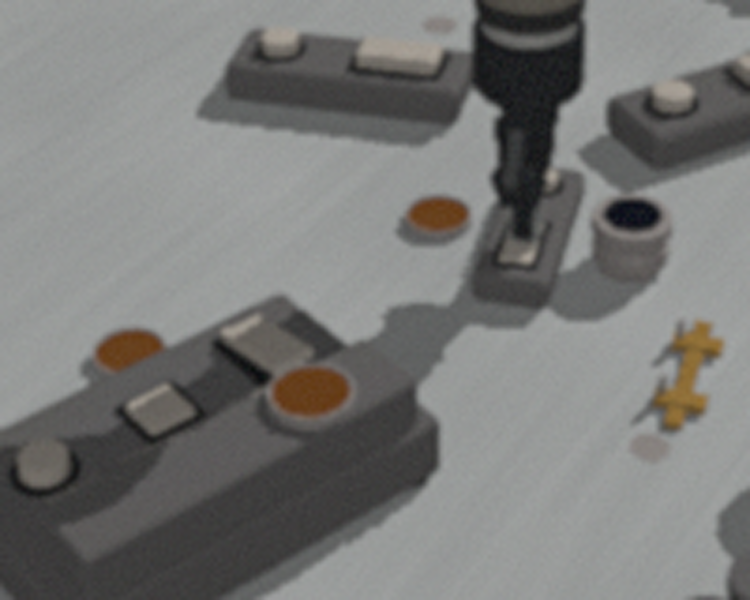

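The view shows the bar key held down under the fingertips at crop pixel (520,245), and nothing else has moved. The push is steady at 12 N with the fingertips at z = 30.1 mm, so I'm handing in.

```bash
python3 -c "
from rig import *
print(finish_job())"
```

```text
the job is handed in; nothing more can be done
None
```

I handed the job in at about 8.6 s with the rocker over, the square key down and the bar key held down at about 12 N; the last picture shows nothing else moved, and the hand-in gave no verdict.

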